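# Pan slid into the pan clamp and gripped with the pump trigger

### The job

Slide the lidded saucepan along the hob, without lifting it, onto the orange ring so that it stands against the clamp's V stop. Then pump the clamp's orange trigger until the jaw's spring pad meets the pan, and press on until the pad is pushed in about half way, never flat; move the jaw only by the trigger and leave the other things alone. Finish still holding the trigger in that position, so that the clamp keeps gripping the pan: do not let go.

Things in the scene. Friction and masses are not known exactly. Their poses are not given: they have to be found in the camera images.
- pan: small lidded steel saucepan, 130 dia, 75 high to the rim, lid top at 90; black knob on the lid, 28 dia, from 100 to 128 above the hob; two ear handles (out to 88 from the axis, 60 high) on its x sides; lid, knob and pan are one piece, 0.5 to 0.9 kg, sliding easily on the glass (friction 0.2 to 0.3). Origin: centre of its underside.
- pan_clamp: one-hand pan clamp fixed to the hob. Origin on the hob in the middle of its orange ring; x, y lie in the hob, +y points from the trigger to the fixed V stop (y 50 to 120, up to 66 high). A flat bar, 17 high, runs behind at x 100 to 116; the front (-x) is open. Housing: y -328 to -232, x -38 to 38, up to 70 high; the rod's tail sticks out behind it (-y).
- ring_mark (a point): middle of the orange ring (156 dia) on the hob, = origin of pan_clamp; a pan whose centre is here touches both V pads
- push_head: push rod with rungs, jaw plate and spring pad (50 wide, 22 to 68 high), sliding along the clamp's y, moved only by the trigger. Origin on the hob below the free pad's face: clamp y -205 to -180 at the start; at -65 the pad meets a pan that stands in the V stop. About 3 N of friction hold the rod and it has no other lock: a strongly pressed pad pushes it back when the trigger is let go.
- pad (a joint): how far the jaw's spring pad is pressed in, m: 0 free, 0.014 pressed flat; 1.5 N per mm.
- trigger: pump trigger sliding along the clamp's y; origin on the hob, at clamp y -300 released, -260 fully pressed (40 mm stroke); a spring (1.5 to 2.5 N) returns it in 0.6 s. Pressing it to +y pushes the rod along after at most 12 mm idle; on the way back the pawl clicks over the rungs (12 mm apart) and the rod stays. A full stroke from full release gains about 36 mm (the first 28 to 40).
- trigger_grip (a point): point to take or push the trigger's orange upright paddle (24 wide along clamp x, 12 thick along y, from 86 to 150 above the hob, free on all sides): the middle of its width and thickness, 128 above the hob
- oil_bottle: oil bottle with red cap, 67 dia x 239, behind the clamp; origin: centre of its underside; to be left alone
- pepper_mill: dark wooden pepper mill, 58 dia x 170, behind the clamp; origin: centre of its underside; to be left alone
- salt_shaker: glass salt shaker with grey top, 44 dia x 90, behind the clamp; origin: centre of its underside; to be left alone
- mug_b: white and yellow striped mug, 86 dia x 101, back left; origin: centre of its underside; to be left alone
- jam_jar: jam jar with red lid, 65 dia x 97, on the counter at the right; origin: centre of its underside; to be left alone
- tomato_tin: low blue tin, 86 dia x 40, on the counter at the right; origin: centre of its underside; to be left alone
- garlic: garlic bulb, about 60, on the counter at the right; origin: centre of its underside; to be left alone

How it is judged:
By the outcome, as a careful person would: the job done as asked, in the order asked, and still so for the second after the job is handed in, while the arm keeps its last pose, push and grip.
It also fails if it takes over 53 s, if anything falls off the work surface, if the arm or the gripper's body presses on something with over 40 N, if the wrist force passes 120 N, or if a joint passes its speed limit or range.

### The arm

A 6-joint arm with a two-finger parallel gripper is mounted at the origin on a cart in front of the work surface, level with it; the furniture and walls round the work are solid. World frame = base frame: x ahead of the robot, y to its left, z up, the work surface at z = 0. Lengths are in m, angles in rad, forces in N, time in s.
With the tool pointing down it reaches from about 0.15 to 0.775 m from the base axis. Payload 6.1 kg.
Tool frame: the origin (TCP) lies at the very end of the fingers, on their centre line; the grasp point (between the pads) lies 19 mm behind it (robot.pinch_z is the distance from the TCP to the grasp point, in m); z points along the fingers, y is the line along which they close (so a half turn about z gives the same grasp; the last joint's range is limited). The gripper opens to 85 mm and grips with 20 to 120 N. Pads are 22 mm wide; open, the fingers measure 114 mm over their backs; the gripper's body (76 mm by 85 mm) begins 54 mm behind the grasp point. The pads swing forward as they close: fully open they stand 13 mm farther back than shut.
Start: joints at [0, 0.126, -0.04, 1.405, 0, 1.571], TCP at [0.525, -0, 0.231] pointing down, gripper open.
Joint ranges: [-2.72, 2.72], [-0.95, 1.95], [-1.27, 1.35], [-1.78, 2.02], [-1.46, 1.47], [-3.14, 3.14]. Speed limits (rad/s): [2.39, 2.39, 3.01, 3.14, 3.14, 3.14].

### API

Orientations are given as a unit quaternion [w, x, y, z].
In Python, from plant import robot gives the robot as it stands.
- The arm moves only by the shell command python3 -m handwheel 'ROWS' [OPENING] [FORCE]. ROWS is JSON, a list of rows, each a list of 6 numbers: the shift along the tool's x, y, z in m, then the turn, a rotation vector about the tool's x, y, z in degrees. A call has 1 to 5 rows; each row is the pose to reach, as a shift and turn from the pose commanded when the call began, along the tool's axes at that moment; what a row does not reach only later rows make up. A row lasts 1/10 s, in which the tool goes at most 50 mm and 8.59 degrees, less where a joint would pass 70% of its speed; a pose out of reach is approached as far as the arm can. A call with a gripper value outside its range is refused whole. OPENING is the opening, from -1 (shut) to 1 (fully open), set as the call begins (- or left out, the last holds). The fingers move at their own pace and stop on an object; FORCE is the grip in N (left out, the last holds). Time passes only in rows, so rows that repeat a pose let the fingers close. It gives the time, the measured TCP pose, the force, the opening and the grip force at its end, in the units of the state.
- robot.get_state(): the state, without advancing time (a new reading comes with each control period).
- robot.get_image(name): name is "scene" or "side" or "wrist"; returns (picture, depth): 384x512x3 uint8, red, green, blue; 384x512 float32, m along the optical axis (not along the pixel's ray), 0 where there is no reading.
- robot.get_calibration(name): a dict with "camera_matrix" (3x3 intrinsics, pixels), "k1" (the pictures are not rectified: a ray, as slopes to the right and down, at radius r is drawn at 1 + k1 r^2 times it, then the intrinsics apply), "xyz" and "orientation" of the camera in the world. Camera axes: x right, y down, z forward; pixel columns grow to the right and rows downward; lengths in m; the calibration is good to about 2 mm. A picture is of the moment at which its call begins: read the wrist's pose just before it. get_calibration takes no time and is no camera call; for the wrist camera it gives the pose at the moment of the call.
- robot.close_job(): hands the job in; it is judged then, once.
The state is a dict: "time": time; "qpos": joint angles; "qvel": joint speeds; "effort": joint torques, N m; "tool_pos": TCP position; "tcp_rot": TCP orientation; "wrist_force": force on the tool from outside, world axes, zero at the start; "ft_torque": the same for the moment, N m; "grip_width": finger opening in m; "grasp_force": force on a finger pad.
Only numpy, scipy, OpenCV 4.12 (cv2) and the standard library are available. Lean on these libraries where they do the work, as an engineer would, in place of code of your own. Each camera call takes 0.05 s, during which the arm holds its last target. There are 200 camera calls.

## Working session

There is one attempt and no reset: what is moved stays moved. The work goes in short steps, Python scripts to look and compute and a shell command to move; the robot and the scene stay as the last step left them, time stands still between calls to the robot, and variables do not carry over. Pictures are saved under pics/ and viewed, at most 10 in all, crops included, and the job is handed in when it is done.

```bash
ls; mkdir -p pics; cat > h.py <<'E'
import numpy as np,cv2
from scipy.spatial.transform import Rotation as R
from plant import robot
def grab(n):
    c=robot.get_calibration(n); im,d=robot.get_image(n); return im,d,c
def cloud(d,c):
    K=np.array(c["camera_matrix"]);h,w=d.shape
    u,v=np.meshgrid(np.arange(w),np.arange(h))
    pts=np.stack([u,v],-1).reshape(-1,1,2).astype(np.float64)
    # r_d = r(1+k1 r^2)
    n=cv2.undistortPoints(pts,K,np.array([c["k1"],0,0,0,0.]),).reshape(h,w,2)
    P=np.dstack([n[...,0]*d,n[...,1]*d,d])
    q=np.array(c["orientation"])
    return P@R.from_quat(q,scalar_first=True).as_matrix().T+np.array(c["xyz"])
E
python3 - <<'E'
from h import *
for n in("scene","side"):
    im,d,c=grab(n);np.savez(n+".npz",im=im,d=d,P=cloud(d,c));print(n,c)
    cv2.imwrite(f"pics/{n}0.png",im[...,::-1])
s=robot.get_state();print(s)
E
```

```text
pics
scene {'camera_matrix': array([[402.56699631,   0.        , 255.38263602],
       [  0.        , 402.56699631, 193.11415543],
       [  0.        ,   0.        ,   1.        ]]), 'k1': 0.02338592612320494, 'xyz': array([-0.26466225, -0.80507776,  0.87573028]), 'orientation': array([-0.41479447,  0.8033822 , -0.37892864,  0.19732126])}
side {'camera_matrix': array([[379.22314107,   0.        , 256.12292775],
       [  0.        , 379.22314107, 193.33540217],
       [  0.        ,   0.        ,   1.        ]]), 'k1': -0.009051892334449224, 'xyz': array([0.06218747, 0.75015438, 0.78637597]), 'orientation': array([ 0.12314963, -0.24816777,  0.85171499, -0.44477916])}
{'time': 0.1, 'qpos': array([ 1.08682095e-05,  1.26366749e-01, -4.05102491e-02,  1.40537639e+00,
       -6.46978166e-06,  1.57086846e+00]), 'qvel': array([-0.00016228, -0.0011842 ,  0.0037594 ,  0.00051387,  0.00028327,
        0.00081396]), 'effort': array([-1.61755201e-03, -4.36907172e+01,  3.53606522e+01,  1.36335523e-02,
       -5.14612566e-05,  1.73892335e-06]), 'tool_pos': array([5.24644135e-01, 3.79012187e-06, 2.30580150e-01]), 'tcp_rot': array([-5.12839228e-04,  7.07128253e-01,  7.07084933e-01, -5.17456813e-04]), 'wrist_force': array([ 0.02619842, -0.10998928,  0.78725228]), 'ft_torque': array([-0.01830071, -0.04563076,  0.02802953]), 'grasp_force': 0.0, 'grip_width': 0.0854873083695722}
```

View pics/scene0.png

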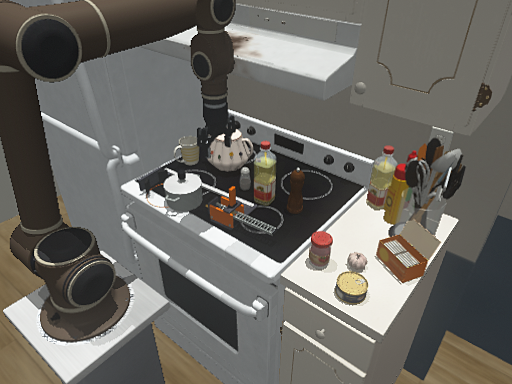

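View pics/side0.png

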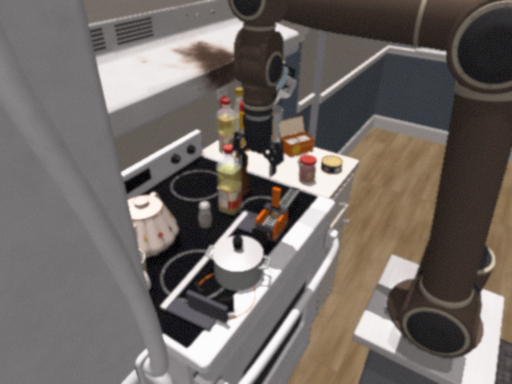

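The scene view shows the pan at about (183,192), the clamp housing at (225,212), the orange paddle at (232,193) and the V stop at about (150,190). The side view shows the knob at (238,243), the paddle at (277,197), the V stop at (205,303) and an orange ring to the left of and below the pan.

```bash
python3 - <<'E'
from h import *
for n in("scene","side"):
    z=np.load(n+".npz");im,P,d=z["im"],z["P"],z["d"]
    hsv=cv2.cvtColor(im,cv2.COLOR_RGB2HSV);H,S,V=[hsv[...,i].astype(int) for i in range(3)]
    reg=(d>0)&(P[...,0]>.2)&(P[...,0]<.9)&(P[...,1]>-.35)&(P[...,1]<.45)
    org=reg&(H<16)&(S>150)&(V>90)
    print(n)
    for lo,hi in((-.01,.012),(.02,.075),(.085,.146),(.146,.156)):
        m=org&(P[...,2]>lo)&(P[...,2]<hi);Q=P[m]
        print("orange",lo,hi,m.sum(),np.percentile(Q,[5,50,95],axis=0).round(3).tolist() if len(Q) else "")
        if hi==.012: 
            print(Q[::max(1,len(Q)//25)].round(3).tolist())
    for lo,hi in((.085,.094),(.12,.131)):
        m=reg&(P[...,2]>lo)&(P[...,2]<hi)&(abs(P[...,0]-.45)<.2)&(V<70 if lo>.1 else S<60)
        nn,lab,st,ce=cv2.connectedComponentsWithStats(m.astype(np.uint8))
        for i in range(1,nn):
            if st[i,4]>15:
                Q=P[lab==i];print("z",lo,st[i,4],ce[i].round(),Q.min(0).round(3),Q.max(0).round(3),np.median(Q,0).round(3))
E
python3 -c "
import cv2
for n,(x,y,w,h) in dict(scene=(120,130,170,125),side=(130,170,190,145)).items():
    a=cv2.imread(f'pics/{n}0.png')[y:y+h,x:x+w];cv2.imwrite(f'pics/{n}0c.png',cv2.resize(a,None,fx=4,fy=4,interpolation=2))"
```

```text
scene
orange -0.01 0.012 20 [[0.466, 0.022, -0.004], [0.552, 0.188, -0.001], [0.675, 0.31, 0.004]]
[[0.513, 0.309, -0.003], [0.514, 0.303, -0.001], [0.503, 0.315, -0.005], [0.507, 0.3, -0.001], [0.507, 0.294, 0.002], [0.49, 0.31, -0.001], [0.491, 0.297, 0.004], [0.481, 0.298, 0.004], [0.673, 0.079, -0.002], [0.674, 0.075, -0.001], [0.68, 0.076, -0.004], [0.665, 0.077, -0.001], [0.466, 0.31, -0.003], [0.658, 0.081, -0.004], [0.46, 0.302, -0.001], [0.596, 0.065, -0.0], [0.597, 0.061, 0.001], [0.591, 0.039, 0.01], [0.603, 0.041, -0.002], [0.635, -0.311, -0.004]]
orange 0.02 0.075 465 [[0.464, -0.103, 0.026], [0.471, -0.065, 0.05], [0.648, -0.013, 0.069]]
orange 0.085 0.146 100 [[0.491, -0.086, 0.088], [0.496, -0.084, 0.116], [0.514, -0.076, 0.143]]
orange 0.146 0.156 20 [[0.492, -0.191, 0.147], [0.503, -0.081, 0.149], [0.699, -0.076, 0.155]]
z 0.085 17 [152. 143.] [0.573 0.44  0.086] [0.623 0.45  0.094] [0.594 0.446 0.09 ]
z 0.085 207 [182. 182.] [0.438 0.103 0.085] [0.533 0.194 0.094] [0.48  0.139 0.087]
z 0.085 29 [261. 185.] [ 0.639 -0.109  0.085] [ 0.649 -0.055  0.094] [ 0.644 -0.08
[... 756 characters left out ...]
551, 0.21, -0.002], [0.557, 0.219, -0.001], [0.551, 0.218, 0.001], [0.558, 0.223, -0.002], [0.552, 0.221, 0.0], [0.557, 0.228, -0.0], [0.552, 0.226, 0.001], [0.558, 0.231, -0.002], [0.553, 0.228, -0.002], [0.554, 0.236, 0.001], [0.552, 0.239, 0.001]]
orange 0.02 0.075 364 [[0.463, -0.081, 0.03], [0.522, -0.045, 0.053], [0.651, -0.006, 0.071]]
orange 0.085 0.146 111 [[0.491, -0.075, 0.089], [0.501, -0.072, 0.116], [0.512, -0.069, 0.143]]
orange 0.146 0.156 26 [[0.491, -0.079, 0.146], [0.501, -0.074, 0.149], [0.511, -0.07, 0.152]]
z 0.085 586 [238. 252.] [0.436 0.1   0.085] [0.538 0.202 0.094] [0.479 0.159 0.088]
z 0.12 56 [237. 240.] [0.476 0.139 0.12 ] [0.499 0.163 0.13 ] [0.487 0.154 0.127]
```

View pics/side0c.png

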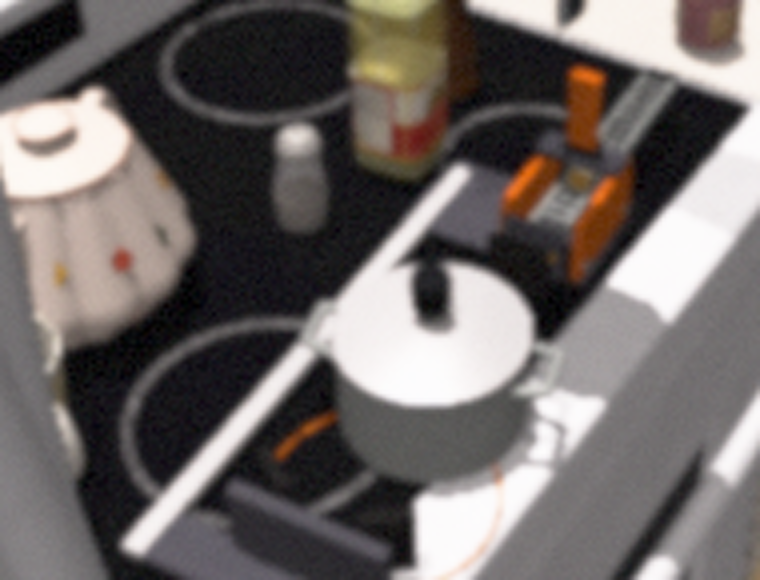

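The crop shows the bar's white top edge running from (465,170) to (135,545), the V stop at about (310,520), the ring at (305,435) on the back and a faint part at (495,520) on the white hob rim in front.

```bash
python3 - <<'E'
from h import *
for n in("scene","side"):
    z=np.load(n+".npz");im,P,d=z["im"],z["P"],z["d"]
    hsv=cv2.cvtColor(im,cv2.COLOR_RGB2HSV);H,S,V=[hsv[...,i].astype(int) for i in range(3)]
    X,Y,Z=P[...,0],P[...,1],P[...,2]
    print(n)
    m=(d>0)&(Z>.013)&(Z<.021)&(X>.54)&(X<.65)&(Y>-.05)&(Y<.38)&(S<60)&(V>120)
    Q=P[m];
    if len(Q)>20:
        for _ in range(3):
            p=np.polyfit(Q[:,1],Q[:,0],1);r=Q[:,0]-np.polyval(p,Q[:,1]);Q=Q[abs(r)<.012]
        p=np.polyfit(Q[:,1],Q[:,0],1);r=Q[:,0]-np.polyval(p,Q[:,1]);print("bar",len(Q),p,Q[:,1].min(),Q[:,1].max(),np.percentile(r,[3,97]))
    m=(d>0)&(Z>.056)&(Z<.070)&(X>.35)&(X<.62)&(Y>.25)&(Y<.40)&(V<120)
    Q=P[m];print("V top",len(Q))
    for x in np.arange(.36,.62,.02):
        q=Q[abs(Q[:,0]-x)<.01]
        if len(q)>3: print(round(x,2),q[:,1].min().round(3),q[:,1].max().round(3))
    # ring
    m=(d>0)&(abs(Z)<.006)&(H<20)&(S>(40))&(V>90)&(X>.38)&(X<.6)&(Y>.13)&(Y<.32)
    Q=P[m];print("ring",len(Q));
    for x,y in ((.5,.23),):
        c=np.array([x,y]);
        from scipy.optimize import least_squares
        f=least_squares(lambda c:np.hypot(*(Q[:,:2]-c).T)-.076,c,loss="soft_l1",f_scale=.003)
        rr=f.fun; print(f.x,np.percentile(rr,[10,50,90]).round(4),np.degrees(np.histogram(np.arctan2(*(Q[:,:2]-f.x).T),8)[1]).round(), np.histogram(np.arctan2(*(Q[:,:2]-f.x).T),8)[0])
    # housing top
    m=(d>0)&(Z>.05)&(Z<.075)&(X>.42)&(X<.6)&(Y>-.15)&(Y<.03)&(H<16)&(S>150)
    Q=P[m][:,:2].astype(np.float32);print("house",len(Q),cv2.minAreaRect(Q),Q.min(0),Q.max(0))
    # jaw
    m=(d>0)&(Z>.03)&(Z<.069)&(X>.42)&(X<.6)&(Y>0)&(Y<.085)&(V<90)
    Q=P[m]; print("jaw",len(Q),np.percentile(Q,[2,50,98],axis=0).round(3).tolist())
    # pan: lid pixels
    m=(d>0)&(Z>.078)&(Z<.096)&(X>.4)&(X<.57)&(Y>.06)&(Y<.25)&(S<70)
    q=P[m][:,:2].astype(np.float32);print("lid",cv2.minEnclosingCircle(q))
    m=(d>0)&(Z>.05)&(Z<.066)&(np.hypot(X-.487,Y-.15)<.1)&(np.hypot(X-.487,Y-.15)>.071)
    q=P[m];a=np.degrees(np.arctan2(q[:,1]-.15,q[:,0]-.487));print("ears",len(q),sorted(a.round())[::6])
E
```

```text
scene
bar 142 [-0.09212457  0.60471147] -0.04852811687654879 0.34621881005596067 [-0.0083767   0.00994952]
V top 139
0.42 0.261 0.31
0.44 0.274 0.305
0.46 0.298 0.31
0.48 0.297 0.311
0.5 0.278 0.31
0.52 0.272 0.312
ring 41
[0.47519314 0.22726142] [-0.0026  0.0008  0.0074] [-142. -121. -100.  -79.  -58.  -36.  -15.    6.   27.] [10  6  6  4  4  0  3  8]
house 203 ((0.499972403049469, -0.04965692013502121), (0.07094253599643707, 0.10391224920749664), 4.071897983551025) [ 0.4623584  -0.10363562] [0.53870344 0.00158056]
jaw 194 [[0.467, 0.0, 0.032], [0.488, 0.026, 0.054], [0.516, 0.085, 0.068]]
lid ((0.48613977432250977, 0.14478494226932526), 0.06698287278413773)
ears 38 [np.float64(-176.0), np.float64(-169.0), np.float64(-160.0), np.float64(-152.0), np.float64(-146.0), np.float64(-142.0), np.float64(7.0)]
side
bar 563 [-0.09132578  0.60382933] -0.04964126663253854 0.356904958207002 [-0.00810678  0.00910192]
V top 409
0.42 0.271 0.313
0.44 0.279 0.315
0.46 0.303 0.317
0.48 0.304 0.318
0.5 0.283 0.321
0.52 0.277 0.321
ring 72
[0.4775361  0.22684921] [-0.0011  0.0022  0.0055] [-141. -109.  -77.  -45.  -13.   19.   51.   84.  116.] [12  4 13  1  0  0  2 40]
house 180 ((0.4993874132633209, -0.04819458723068237), (0.06942708790302277, 0.09310275316238403), 4.890259265899658) [ 0.4619296  -0.09729539] [0.5341709  0.00067824]
jaw 271 [[0.469, 0.004, 0.031], [0.49, 0.032, 0.056], [0.517, 0.037, 0.068]]
lid ((0.48796701431274414, 0.14959512650966644), 0.06768143177032471)
ears 88 [np.float64(-179.0), np.float64(-177.0), np.float64(-175.0), np.float64(-167.0), np.float64(-159.0), np.float64(-152.0), np.float64(-150.0), np.float64(3.0), np.float64(6.0), np.float64(14.0), np.float64(21.0), np.float64(27.0), np.float64(30.0), np.float64(33.0), np.float64(179.0)]
```

Clamp yaw is about +5.2°, with the ring at about (0.476, 0.226). The bar, ring fit and housing agree with each other. The pan is at (0.487, 0.148) and the paddle at about (0.502, -0.077). I'll turn the tool so the fingers close along clamp y, and move above the pan.

```bash
python3 -m handwheel '[[0.03,-0.008,0,0,0,8.5],[0.06,-0.016,0,0,0,17],[0.09,-0.024,0,0,0,25.5],[0.12,-0.032,0,0,0,34],[0.147,-0.038,0,0,0,42.4]]'; python3 -m handwheel '[[0,0,0,0,0,8.5],[0,0,0,0,0,17],[0,0,0,0,0,25.5],[0,0,0,0,0,34],[0,0,0,0,0,42.4]]'; python3 -m handwheel '[[0,0,0,0,0,0],[0,0,0,0,0,0]]'
python3 - <<'E'
from h import *
s=robot.get_state();print(s["qpos"],R.from_quat(s["tcp_rot"],scalar_first=True).as_matrix().round(3))
im,d,c=grab("wrist");P=cloud(d,c);np.savez("w1.npz",im=im,d=d,P=P);cv2.imwrite("pics/w1.png",im[...,::-1]);print(c["xyz"])
X,Y,Z=P[...,0],P[...,1],P[...,2];V=im.max(2)
m=(d>0)&(Z>.118)&(Z<.135)&(np.hypot(X-.487,Y-.15)<.03);print("knob",m.sum(),np.median(P[m],0),P[m].min(0),P[m].max(0))
E
```

```text
time: 0.6
tool_pos: [0.4862, 0.1481, 0.231]
tcp_rot: [-0.0, 0.916, 0.401, -0.0]
wrist_force: [-0.0, 0.4, -0.1]
grip_width: 0.0853
grasp_force: 0.0
time: 1.1
tool_pos: [0.4952, 0.1011, 0.2308]
tcp_rot: [-0.02, 0.996, 0.09, -0.003]
wrist_force: [1.4, -0.5, 0.3]
grip_width: 0.0858
grasp_force: 0.0
time: 1.3
tool_pos: [0.4953, 0.0992, 0.231]
tcp_rot: [-0.019, 0.996, 0.088, -0.003]
wrist_force: [-0.8, 0.9, 0.3]
grip_width: 0.0855
grasp_force: 0.0
[ 0.17491815  0.08962146 -0.08140181  1.4018093   0.0387676   3.14066789] [[ 0.985  0.175 -0.009]
 [ 0.175 -0.984  0.038]
 [-0.002 -0.039 -0.999]]
[0.57484335 0.10814414 0.37428854]
knob 1059 [0.49197169 0.1499578  0.12849813] [0.47676314 0.13671141 0.11802569] [0.50361723 0.1647103  0.13137745]
```

View pics/w1.png

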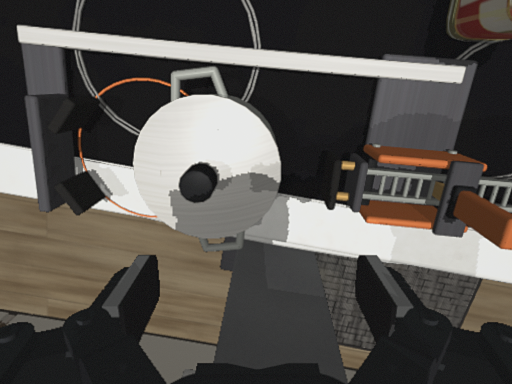

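The wrist view shows the pan with knob at (198,182), ring arc at (100,140), the V stop at (50,150) and the paddle at (485,215). Joint 6 hit its limit, so I'll turn the other way and refine the measurements from this picture.

```bash
python3 -m handwheel '[[0,0,0,0,0,-8.5],[0,0,0,0,0,-17],[0,0,0,0,0,-25.5],[0,0,0,0,0,-34],[0,0,0,0,0,-42.5]]' >/dev/null; python3 -m handwheel '[[0,0,0,0,0,-8.5],[0,0,0,0,0,-17],[0,0,0,0,0,-25.5],[0,0,0,0,0,-34],[0,0,0,0,0,-42.5]]'>/dev/null;  python3 -m handwheel '[[0,0,0,0,0,-8.5],[0,0,0,0,0,-17],[0,0,0,0,0,-25.5],[0,0,0,0,0,-34],[0,0,0,0,0,-42.5]]'>/dev/null;  python3 -m handwheel '[[0,0,0,0,0,-8.5],[0,0,0,0,0,-17],[0,0,0,0,0,-25.5],[0,0,0,0,0,-34],[0,0,0,0,0,-42.5]]'
cat >> h.py <<'E'
YAW=np.radians(5.24)
CX=np.array([np.cos(YAW),np.sin(YAW),0]);CY=np.array([-np.sin(YAW),np.cos(YAW),0])
TR=np.column_stack([-CX,CY,[0,0,-1]])
def row(p):
    s=robot.get_state();A=R.from_quat(s["tcp_rot"],scalar_first=True)
    print("q",s["qpos"].round(2),"pos",s["tool_pos"].round(4),"F",s["wrist_force"].round(1),"row",A.inv().apply(np.array(p)-s["tool_pos"]).round(4),np.degrees((A.inv()*R.from_matrix(TR)).as_rotvec()).round(2))
E
python3 - <<'E'
from h import *
from scipy.optimize import least_squares
z=np.load("w1.npz");im,P,d=z["im"],z["P"],z["d"]
hsv=cv2.cvtColor(im,cv2.COLOR_RGB2HSV);H,S,V=[hsv[...,i].astype(int) for i in range(3)]
X,Y,Z=P[...,0],P[...,1],P[...,2]
m=(d>0)&(abs(Z)<.006)&(H<20)&(S>120)&(V>90)&(X>.38)&(X<.6)&(Y>.12)&(Y<.32);Q=P[m]
f=least_squares(lambda c:np.hypot(*(Q[:,:2]-c[:2]).T)-c[2],[.476,.226,.077],loss="soft_l1",f_scale=.002);print("ring",m.sum(),f.x,np.percentile(f.fun,[5,95]))
m=(d>0)&(abs(Z-.017)<.005)&(X>.54)&(X<.65)&(Y>-.06)&(Y<.36)&(S<60)&(V>150);Q=P[m]
p=np.polyfit(Q[:,1],Q[:,0],1);print("bar",m.sum(),p,np.degrees(np.arctan(-p[0])))
org=(d>0)&(H<16)&(S>150)&(X<.6)&(X>.42)&(Y<.05)
for a,b in((.145,.156),(.09,.14),(.06,.074)):
    q=P[org&(Z>a)&(Z<b)];print(a,len(q),q.min(0).round(3),q.max(0).round(3),q.mean(0).round(3))
m=(d>0)&(Z>.05)&(Z<.069)&(X>.42)&(X<.6)&(Y>0.01)&(Y<.07)&(V<90);q=P[m];print("jaw",np.percentile(q,[2,50,98],axis=0).round(3).tolist())
m=(d>0)&(Z>.05)&(Z<.07)&(X>.38)&(X<.6)&(Y>0.25)&(Y<.36);q=P[m];print("V",np.percentile(q,[1,50,99],axis=0).round(3).tolist())
m=(d>0)&(Z>.1)&(X>.58)&(X<.75)&(Y>-.2)&(Y<.1);print("behind",m.sum(),P[m].min(0) if m.any() else 0)
row([.4905,.150,.20])
E
```

```text
time: 3.35
tool_pos: [0.4951, 0.1009, 0.2312]
tcp_rot: [-0.004, -0.005, 1.0, 0.019]
wrist_force: [-0.1, 0.1, 0.3]
grip_width: 0.0853
grasp_force: 0.0
ring 417 [0.47700753 0.22926793 0.07769963] [-0.00128298  0.00133666]
bar 7285 [-0.08937276  0.60572403] 5.107113121989931
0.145 387 [ 0.494 -0.078  0.145] [ 0.516 -0.068  0.152] [ 0.503 -0.071  0.149]
0.09 1323 [ 0.492 -0.077  0.09 ] [ 0.517 -0.067  0.14 ] [ 0.506 -0.07   0.117]
0.06 1500 [ 0.466 -0.098  0.06 ] [0.54  0.001 0.073] [ 0.505 -0.035  0.069]
jaw [[0.474, 0.01, 0.051], [0.5, 0.03, 0.066], [0.521, 0.038, 0.069]]
V [[0.417, 0.27, 0.05], [0.477, 0.304, 0.065], [0.527, 0.318, 0.068]]
behind 22 [ 0.64440111 -0.04764438  0.10003263]
q [ 0.18  0.09 -0.08  1.4   0.04  0.17] pos [0.4951 0.1009 0.2312] F [-0.1  0.1  0.3] row [0.0038 0.0479 0.033 ] [ 2.19 -0.38 -4.61]
```

```bash
python3 -m handwheel '[[0.001,0.01,0.007,0.5,-0.1,-1],[0.002,0.022,0.015,1,-0.2,-2],[0.003,0.034,0.023,1.6,-0.3,-3.2],[0.0038,0.0479,0.033,2.19,-0.38,-4.61],[0.0038,0.0479,0.033,2.19,-0.38,-4.61]]'>/dev/null;python3 -m handwheel '[[0,0,0.03,0,0,0],[0,0,0.06,0,0,0],[0,0,0.06,0,0,0]]' 
python3 - <<'E'
from h import *
row([.4902,.1505,.098])
E
```

```text
time: 4.15
tool_pos: [0.4885, 0.1487, 0.1364]
tcp_rot: [-0.003, -0.041, 0.999, -0.001]
wrist_force: [0.3, -0.7, -0.5]
grip_width: 0.0853
grasp_force: 0.0
q [ 0.3   0.12 -0.25  1.2  -0.    0.21] pos [0.4885 0.1487 0.1364] F [ 0.3 -0.7 -0.5] row [-0.0021  0.0018  0.0384] [-0.09 -0.38 -0.52]
```

```bash
python3 -m handwheel '[[-0.001,0.001,0.015,0,0,-0.3],[-0.002,0.001,0.03,0,0,-0.5],[-0.002,0.001,0.037,0,0,-0.5],[-0.002,0.001,0.037,0,0,-0.5]]';python3 -m handwheel '[[0,0,0,0,0,0],[0,0,0,0,0,0],[0,0,0,0,0,0],[0,0,0,0,0,0],[0,0,0,0,0,0]]' -1 20
python3 - <<'E'
from h import *
row([.477,.229,.098])
E
```

```text
time: 4.55
tool_pos: [0.4928, 0.1501, 0.1032]
tcp_rot: [-0.0, -0.046, 0.999, -0.0]
wrist_force: [0.0, 0.0, 0.3]
grip_width: 0.0853
grasp_force: 0.0
time: 5.05
tool_pos: [0.4933, 0.1502, 0.1037]
tcp_rot: [0.0, -0.046, 0.999, 0.0]
wrist_force: [-0.6, 1.3, 2.5]
grip_width: 0.027
grasp_force: 24.6
q [ 0.3   0.14 -0.31  1.12  0.    0.2 ] pos [0.4933 0.1502 0.1037] F [-0.6  1.3  2.5] row [0.0091 0.0799 0.0057] [0.02 0.05 0.02]
```

```bash
python3 -m handwheel '[[0.001,0.01,0,0,0,0],[0.002,0.025,0,0,0,0],[0.004,0.042,0,0,0,0],[0.005,0.058,0,0,0,0],[0.006,0.07,0,0,0,0]]';python3 -m handwheel '[[0,0,0,0,0,0],[0,0,0,0,0,0]]'
python3 - <<'E'
from h import *
row([.477,.229,.1037])
im,d,c=grab("wrist");P=cloud(d,c);cv2.imwrite("pics/w2.png",im[...,::-1])
hsv=cv2.cvtColor(im,cv2.COLOR_RGB2HSV);H,S,V=[hsv[...,i].astype(int) for i in range(3)]
X,Y,Z=P[...,0],P[...,1],P[...,2]
from scipy.optimize import least_squares
m=(d>0)&(abs(Z)<.006)&(H<20)&(S>120)&(V>90)&(X>.38)&(X<.6)&(Y>.12)&(Y<.33);Q=P[m]
if m.sum()>20:
  f=least_squares(lambda c:np.hypot(*(Q[:,:2]-c[:2]).T)-.0777,[.477,.229],loss="soft_l1",f_scale=.002);print("ring",m.sum(),f.x)
m=(d>0)&(Z>.07)&(Z<.095)&(np.hypot(X-.478,Y-.22)<.075)&(S<70);q=P[m][:,:2].astype(np.float32);print("lid",len(q),cv2.minEnclosingCircle(q))
E
```

```text
time: 5.55
tool_pos: [0.4808, 0.2205, 0.1036]
tcp_rot: [0.001, -0.046, 0.999, -0.0]
wrist_force: [0.6, -4.3, 5.2]
grip_width: 0.0274
grasp_force: 25.0
time: 5.75
tool_pos: [0.4805, 0.2219, 0.1037]
tcp_rot: [0.0, -0.047, 0.999, 0.002]
wrist_force: [-1.0, 3.8, 4.5]
grip_width: 0.0272
grasp_force: 24.9
q [ 0.43  0.16 -0.28  1.13  0.    0.34] pos [0.4805 0.2219 0.1037] F [-1.   3.8  4.5] row [0.0029 0.0074 0.    ] [0.2  0.04 0.13]
ring 427 [0.4766538  0.22938817]
lid 35291 ((0.4767555296421051, 0.2221122682094574), 0.06720803678035736)
```

View pics/w2.png

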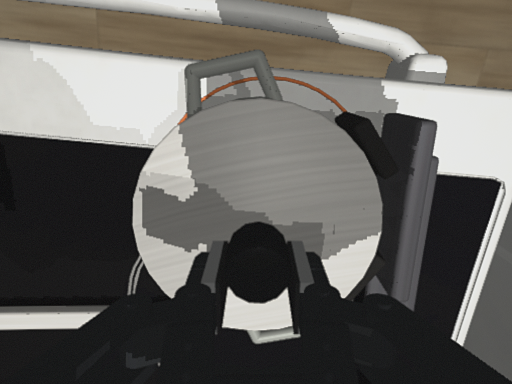

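The picture shows the lid nearly touching the V pad at (365,140), the ring showing beyond the lid at the top, and the knob held at (258,262). About 7 mm is left along clamp y, so I'll advance gently and watch the force.

```bash
python3 -m handwheel '[[0,0.002,0,0,0,0],[0,0.004,0,0,0,0],[0,0.005,0,0,0,0],[0,0.005,0,0,0,0]]';for i in 1 ; do python3 -m handwheel '[[0,0.001,0,0,0,0],[0,0.002,0,0,0,0],[0,0.002,0,0,0,0]]'; done;python3 -m handwheel '[[0,0.001,0,0,0,0],[0,0.001,0,0,0,0],[0,0.001,0,0,0,0]]'
```

```text
time: 6.2
tool_pos: [0.4804, 0.2243, 0.1036]
tcp_rot: [0.0, -0.046, 0.999, -0.001]
wrist_force: [-0.4, -4.4, 6.6]
grip_width: 0.0274
grasp_force: 25.0
time: 6.5
tool_pos: [0.4802, 0.2261, 0.1036]
tcp_rot: [0.001, -0.046, 0.999, -0.001]
wrist_force: [0.7, -4.8, 6.8]
grip_width: 0.0273
grasp_force: 25.0
time: 6.8
tool_pos: [0.4802, 0.2271, 0.1036]
tcp_rot: [0.001, -0.046, 0.999, -0.001]
wrist_force: [-0.5, -5.1, 6.2]
grip_width: 0.027
grasp_force: 25.0
```

```bash
for r in 1 2; do :; done; python3 -m handwheel '[[0,0.001,0,0,0,0],[0,0.001,0,0,0,0],[0,0.001,0,0,0,0]]';python3 -m handwheel '[[0,0.001,0,0,0,0],[0,0.001,0,0,0,0],[0,0.001,0,0,0,0]]';python3 -m handwheel '[[0,0.001,0,0,0,0],[0,0.001,0,0,0,0],[0,0.001,0,0,0,0]]'
```

```text
time: 7.1
tool_pos: [0.4801, 0.228, 0.1036]
tcp_rot: [0.001, -0.046, 0.999, -0.001]
wrist_force: [0.6, -4.9, 7.0]
grip_width: 0.027
grasp_force: 25.0
time: 7.4
tool_pos: [0.4801, 0.2289, 0.1036]
tcp_rot: [0.001, -0.046, 0.999, -0.001]
wrist_force: [1.3, -4.3, 6.6]
grip_width: 0.0272
grasp_force: 25.1
time: 7.7
tool_pos: [0.4802, 0.2291, 0.1037]
tcp_rot: [0.001, -0.046, 0.999, -0.002]
wrist_force: [1.6, -7.8, 7.1]
grip_width: 0.0271
grasp_force: 25.2
```

```bash
python3 -m handwheel '[[0,0.001,0,0,0,0],[0,0.001,0,0,0,0],[0,0.001,0,0,0,0]]';python3 -m handwheel '[[0,0.001,0,0,0,0],[0,0.001,0,0,0,0],[0,0.001,0,0,0,0]]'
```

```text
time: 8.0
tool_pos: [0.4804, 0.2294, 0.1038]
tcp_rot: [0.001, -0.046, 0.999, -0.003]
wrist_force: [2.1, -10.4, 7.6]
grip_width: 0.027
grasp_force: 25.3
time: 8.3
tool_pos: [0.4805, 0.2296, 0.1039]
tcp_rot: [0.001, -0.045, 0.999, -0.003]
wrist_force: [2.6, -14.0, 9.7]
grip_width: 0.0269
grasp_force: 25.4
```

The pan is against both V pads: the force is climbing and the reaction points along -y of the clamp. I'll relax the push, open and go up.

```bash
python3 -m handwheel '[[0,-0.0015,0,0,0,0],[0,-0.0025,0,0,0,0],[0,-0.0025,0,0,0,0]]'; python3 -m handwheel '[[0,0,0,0,0,0],[0,0,0,0,0,0],[0,0,0,0,0,0],[0,0,0,0,0,0],[0,0,-0.01,0,0,0]]' 1;python3 -m handwheel '[[0,0,-0.03,0,0,0],[0,0,-0.07,0,0,0],[0,0,-0.11,0,0,0],[0,0,-0.11,0,0,0],[0,0,-0.11,0,0,0]]'
python3 - <<'E'
from h import *
im,d,c=grab("wrist");P=cloud(d,c)
hsv=cv2.cvtColor(im,cv2.COLOR_RGB2HSV);H,S,V=[hsv[...,i].astype(int) for i in range(3)]
X,Y,Z=P[...,0],P[...,1],P[...,2]
m=(d>0)&(Z>.118)&(Z<.135)&(np.hypot(X-.478,Y-.228)<.03);print("knob",m.sum(),P[m].min(0),P[m].max(0))
m=(d>0)&(Z>.07)&(Z<.095)&(np.hypot(X-.478,Y-.23)<.075)&(S<70);q=P[m][:,:2].astype(np.float32);print("lid",len(q),cv2.minEnclosingCircle(q))
from scipy.optimize import least_squares
m=(d>0)&(abs(Z)<.006)&(H<20)&(S>120)&(V>90)&(X>.38)&(X<.6)&(Y>.12)&(Y<.33);Q=P[m]
f=least_squares(lambda c:np.hypot(*(Q[:,:2]-c[:2]).T)-.0777,[.477,.229],loss="soft_l1",f_scale=.002);print("ring",m.sum(),f.x)
g=f.x-.3*CY[:2];print(g);row([.504,-.070,.22])
E
```

```text
time: 8.6
tool_pos: [0.4804, 0.2291, 0.1037]
tcp_rot: [0.001, -0.046, 0.999, -0.001]
wrist_force: [1.7, -5.4, 6.0]
grip_width: 0.0273
grasp_force: 25.1
time: 9.1
tool_pos: [0.4788, 0.2295, 0.1121]
tcp_rot: [-0.001, -0.046, 0.999, -0.0]
wrist_force: [-1.0, 1.1, -0.2]
grip_width: 0.0855
grasp_force: 0.0
time: 9.6
tool_pos: [0.4804, 0.23, 0.2248]
tcp_rot: [0.001, -0.046, 0.999, 0.001]
wrist_force: [0.3, -0.4, -0.3]
grip_width: 0.0856
grasp_force: 0.0
knob 1082 [0.46189674 0.21548833 0.11807119] [0.48899023 0.24313023 0.13053018]
lid 16495 ((0.4764613211154938, 0.22896422445774078), 0.06733044236898422)
ring 233 [0.47649041 0.22925432]
[ 0.50388875 -0.06949194]
q [ 0.45  0.14 -0.04  1.39  0.    0.35] pos [0.4797 0.2297 0.2233] F [ 0.3 -0.2  0.5] row [ 0.0033 -0.3007  0.0033] [0.01 0.03 0.02]
```

The pan centre matches the ring within 1 mm. Next is the trigger.

```bash
python3 -m handwheel '[[0,-0.03,0,0,0,0],[0.001,-0.075,0,0,0,0],[0.002,-0.12,0,0,0,0],[0.003,-0.165,0,0,0,0],[0.003,-0.2,0,0,0,0]]'>/dev/null; python3 -m handwheel '[[0,-0.04,0,0,0,0],[0,-0.08,0,0,0,0],[0,-0.1,0,0,0,0],[0,-0.1,0,0,0,0],[0,-0.1,0,0,0,0]]'
python3 - <<'E'
from h import *
row([.504,-.070,.109])
im,d,c=grab("wrist");P=cloud(d,c);cv2.imwrite("pics/w3.png",im[...,::-1])
hsv=cv2.cvtColor(im,cv2.COLOR_RGB2HSV);H,S,V=[hsv[...,i].astype(int) for i in range(3)]
X,Y,Z=P[...,0],P[...,1],P[...,2]
org=(d>0)&(H<16)&(S>150)&(X<.6)&(X>.42)&(Y<.05)
for a,b in((.145,.156),(.09,.14),(.06,.074)):
    q=P[org&(Z>a)&(Z<b)];print(a,len(q),q.min(0).round(3),q.max(0).round(3),q.mean(0).round(3)) if len(q) else 0
E
```

```text
time: 10.65
tool_pos: [0.5036, -0.0694, 0.2219]
tcp_rot: [-0.001, -0.045, 0.999, 0.0]
wrist_force: [0.9, 0.3, -0.3]
grip_width: 0.0858
grasp_force: 0.0
q [-0.14  0.1  -0.09  1.38  0.   -0.23] pos [ 0.5036 -0.0694  0.2219] F [ 0.9  0.3 -0.3] row [-0.0006 -0.0007  0.1129] [ 0.05 -0.13 -0.05]
0.145 541 [ 0.491 -0.081  0.145] [ 0.515 -0.069  0.153] [ 0.502 -0.075  0.15 ]
0.09 247 [ 0.491 -0.082  0.09 ] [ 0.495 -0.07   0.14 ] [ 0.492 -0.076  0.118]
0.06 1568 [ 0.463 -0.1    0.06 ] [0.538 0.001 0.073] [ 0.498 -0.039  0.069]
```

View pics/w3.png

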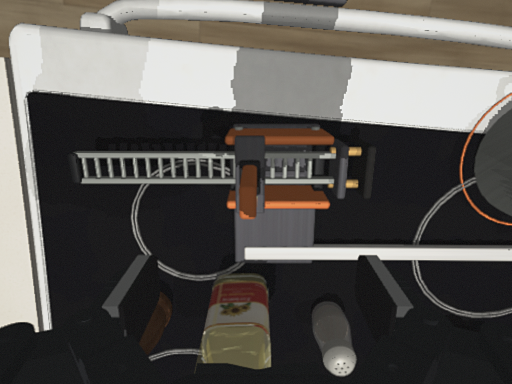

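The picture shows the paddle at (248,190), the released rod and jaw at (345,170), and the bottle well clear. The paddle centre is at (0.502, -0.075). I'll descend and grip.

```bash
python3 -m handwheel '[[0.001,-0.003,0.02,0,0,0],[0.002,-0.005,0.05,0,0,0],[0.002,-0.005,0.085,0,0,0],[0.002,-0.005,0.112,0,0,0],[0.002,-0.005,0.112,0,0,0]]'; python3 -m handwheel '[[0,0,0,0,0,0],[0,0,0,0,0,0],[0,0,0,0,0,0],[0,0,0,0,0,0],[0,0,0,0,0,0]]' -1 30
python3 - <<'E'
from h import *
row([.502,-.075,.109])
E
```

```text
time: 11.2
tool_pos: [0.4999, -0.0728, 0.1073]
tcp_rot: [-0.003, -0.047, 0.999, 0.001]
wrist_force: [-1.6, 0.4, -0.3]
grip_width: 0.0853
grasp_force: 0.0
time: 11.7
tool_pos: [0.5032, -0.0747, 0.112]
tcp_rot: [0.001, -0.046, 0.999, -0.0]
wrist_force: [0.9, -4.1, 2.0]
grip_width: 0.0124
grasp_force: 1.5
q [-0.15  0.12 -0.31  1.14 -0.   -0.24] pos [ 0.5032 -0.0747  0.112 ] F [ 0.9 -4.1  2. ] row [ 0.0012 -0.0001  0.003 ] [-0.04  0.08  0.01]
```

```bash
python3 -m handwheel '[[0,0.006,0,0,0,0],[0,0.014,0,0,0,0],[0,0.022,0,0,0,0],[0,0.03,0,0,0,0],[0,0.036,0,0,0,0]]'; python3 -m handwheel '[[0,0.002,0,0,0,0],[0,0.003,0,0,0,0],[0,0.003,0,0,0,0]]'
python3 - <<'E'
from h import *
im,d,c=grab("wrist");P=cloud(d,c);cv2.imwrite("pics/w4.png",im[...,::-1])
V=im.max(2);X,Y,Z=P[...,0],P[...,1],P[...,2]
C=np.einsum("ijk,lk->ijl",P-np.array([.4765,.2293,0]),np.array([CX,CY]))
m=(d>0)&(Z>.045)&(Z<.075)&(abs(C[...,0])<.022)&(C[...,1]>-.225)&(C[...,1]<-.06)&(V<90);q=C[m]
print(m.sum(),np.percentile(q,[1,50,99],axis=0) if m.any() else "")
E
```

```text
time: 12.2
tool_pos: [0.5001, -0.04, 0.1121]
tcp_rot: [0.001, -0.045, 0.999, -0.002]
wrist_force: [0.1, -8.3, 1.7]
grip_width: 0.0115
grasp_force: 33.5
time: 12.5
tool_pos: [0.4998, -0.0366, 0.112]
tcp_rot: [0.001, -0.045, 0.999, -0.001]
wrist_force: [0.7, -5.0, 2.6]
grip_width: 0.0117
grasp_force: 33.6
3818 [[-0.02152415 -0.22386191]
 [-0.00136759 -0.16403958]
 [ 0.02141035 -0.15715745]]
```

View pics/w4.png

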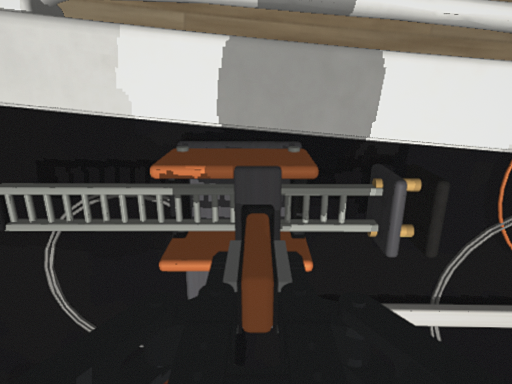

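The paddle is gripped at (258,270). The jaw pad at (438,215) has moved to clamp y of about -157, roughly 36 mm further. I'll pump again.

```bash
python3 -m handwheel '[[0,-0.008,0,0,0,0],[0,-0.016,0,0,0,0],[0,-0.024,0,0,0,0],[0,-0.032,0,0,0,0],[0,-0.039,0,0,0,0]]' ;python3 -m handwheel '[[0,0,0,0,0,0],[0,0,0,0,0,0]]'; python3 -m handwheel '[[0,0.006,0,0,0,0],[0,0.014,0,0,0,0],[0,0.022,0,0,0,0],[0,0.03,0,0,0,0],[0,0.036,0,0,0,0]]'; python3 -m handwheel '[[0,0.002,0,0,0,0],[0,0.003,0,0,0,0],[0,0.003,0,0,0,0]]'
cat > jaw.py <<'E'
from h import *
im,d,c=grab("wrist");P=cloud(d,c);cv2.imwrite("pics/last.png",im[...,::-1])
V=im.max(2);X,Y,Z=P[...,0],P[...,1],P[...,2]
C=np.einsum("ijk,lk->ijl",P-np.array([.4765,.2293,0]),np.array([CX,CY]))
for lo,hi in((-.225,-.0),):
    m=(d>0)&(Z>.045)&(Z<.072)&(abs(C[...,0])<.022)&(C[...,1]>lo)&(C[...,1]<hi)&(V<90);q=C[m]
    h,e=np.histogram(q[:,1],np.arange(-.225,.001,.003));print([(round(a,3),int(n)) for a,n in zip(e,h) if n>15])
E
python3 jaw.py
```

```text
time: 13.05
tool_pos: [0.5032, -0.0751, 0.112]
tcp_rot: [0.001, -0.046, 0.999, 0.0]
wrist_force: [-0.7, 1.1, 7.4]
grip_width: 0.0116
grasp_force: 34.1
time: 13.25
tool_pos: [0.5033, -0.0754, 0.112]
tcp_rot: [0.001, -0.045, 0.999, -0.0]
wrist_force: [0.2, -1.4, 6.3]
grip_width: 0.0114
grasp_force: 34.2
time: 13.75
tool_pos: [0.5001, -0.0403, 0.112]
tcp_rot: [0.001, -0.045, 0.999, -0.002]
wrist_force: [0.7, -6.7, 3.6]
grip_width: 0.0116
grasp_force: 33.9
time: 14.05
tool_pos: [0.4999, -0.0369, 0.112]
tcp_rot: [0.001, -0.045, 0.999, -0.001]
wrist_force: [0.6, -5.3, 5.0]
grip_width: 0.0117
grasp_force: 34.0
[(np.float64(-0.225), 51), (np.float64(-0.222), 38), (np.float64(-0.219), 36), (np.float64(-0.216), 41), (np.float64(-0.213), 45), (np.float64(-0.21), 33), (np.float64(-0.207), 28), (np.float64(-0.204), 34), (np.float64(-0.201), 39), (np.float64(-0.198), 27), (np.float64(-0.195), 29), (np.float64(-0.192), 32), (np.float64(-0.189), 24), (np.float64(-0.186), 17), (np.float64(-0.183), 24), (np.float64(-0.18), 45), (np.float64(-0.177), 30), (np.float64(-0.174), 22), (np.float64(-0.171), 25), (np.float64(-0.168), 27), (np.float64(-0.165), 25), (np.float64(-0.162), 28), (np.float64(-0.159), 52), (np.float64(-0.156), 43), (np.float64(-0.153), 1537), (np.float64(-0.15), 143), (np.float64(-0.147), 169), (np.float64(-0.132), 29), (np.float64(-0.129), 1933), (np.float64(-0.126), 389), (np.float64(-0.123), 182)]
```

```bash
python3 -m handwheel '[[0,-0.008,0,0,0,0],[0,-0.016,0,0,0,0],[0,-0.024,0,0,0,0],[0,-0.032,0,0,0,0],[0,-0.039,0,0,0,0]]'>/dev/null ;python3 -m handwheel '[[0,0,0,0,0,0],[0,0,0,0,0,0]]'; python3 -m handwheel '[[0,0.006,0,0,0,0],[0,0.014,0,0,0,0],[0,0.022,0,0,0,0],[0,0.03,0,0,0,0],[0,0.036,0,0,0,0]]'; python3 -m handwheel '[[0,0.002,0,0,0,0],[0,0.003,0,0,0,0],[0,0.003,0,0,0,0]]'
sed -i 's/n>15/n>90/' jaw.py
python3 jaw.py
```

```text
time: 14.8
tool_pos: [0.5033, -0.0754, 0.112]
tcp_rot: [0.001, -0.045, 0.999, -0.0]
wrist_force: [0.5, -2.3, 6.6]
grip_width: 0.0116
grasp_force: 34.2
time: 15.3
tool_pos: [0.5002, -0.0402, 0.112]
tcp_rot: [0.001, -0.045, 0.999, -0.002]
wrist_force: [1.6, -7.4, 5.6]
grip_width: 0.0118
grasp_force: 33.9
time: 15.6
tool_pos: [0.4998, -0.0369, 0.112]
tcp_rot: [0.001, -0.045, 0.999, -0.001]
wrist_force: [-0.1, -4.8, 5.3]
grip_width: 0.0114
grasp_force: 34.0
[(np.float64(-0.117), 1488)]
```

```bash
python3 -m handwheel '[[0,-0.008,0,0,0,0],[0,-0.016,0,0,0,0],[0,-0.024,0,0,0,0],[0,-0.032,0,0,0,0],[0,-0.039,0,0,0,0]]'>/dev/null ;python3 -m handwheel '[[0,0,0,0,0,0],[0,0,0,0,0,0]]'; python3 -m handwheel '[[0,0.005,0,0,0,0],[0,0.01,0,0,0,0],[0,0.015,0,0,0,0],[0,0.019,0,0,0,0],[0,0.019,0,0,0,0]]'; python3 -m handwheel '[[0,0.001,0,0,0,0],[0,0.002,0,0,0,0],[0,0.002,0,0,0,0],[0,0.002,0,0,0,0]]'; python3 -m handwheel '[[0,0.001,0,0,0,0],[0,0.002,0,0,0,0],[0,0.002,0,0,0,0],[0,0.002,0,0,0,0]]';python3 -m handwheel '[[0,0.001,0,0,0,0],[0,0.002,0,0,0,0],[0,0.002,0,0,0,0],[0,0.002,0,0,0,0]]'
sed -i 's/n>90/n>40/' jaw.py
python3 jaw.py
```

```text
time: 16.35
tool_pos: [0.5033, -0.0754, 0.112]
tcp_rot: [0.001, -0.045, 0.999, -0.0]
wrist_force: [-0.7, -1.5, 6.2]
grip_width: 0.0114
grasp_force: 34.2
time: 16.85
tool_pos: [0.5016, -0.0565, 0.112]
tcp_rot: [0.001, -0.046, 0.999, -0.001]
wrist_force: [-1.1, -4.7, 5.1]
grip_width: 0.0115
grasp_force: 34.1
time: 17.25
tool_pos: [0.5014, -0.0549, 0.112]
tcp_rot: [0.001, -0.045, 0.999, -0.001]
wrist_force: [0.4, -5.3, 5.6]
grip_width: 0.0114
grasp_force: 34.0
time: 17.65
tool_pos: [0.5013, -0.0532, 0.112]
tcp_rot: [0.001, -0.045, 0.999, -0.001]
wrist_force: [-0.6, -5.7, 5.7]
grip_width: 0.0119
grasp_force: 34.0
time: 18.05
tool_pos: [0.5011, -0.0516, 0.112]
tcp_rot: [0.001, -0.045, 0.999, -0.002]
wrist_force: [0.9, -7.3, 5.0]
grip_width: 0.0115
grasp_force: 33.9
[(np.float64(-0.147), 43), (np.float64(-0.132), 43)]
```

```bash
python3 -m handwheel '[[0,0.001,0,0,0,0],[0,0.002,0,0,0,0],[0,0.002,0,0,0,0],[0,0.002,0,0,0,0]]'|grep -E "pos|wrist"; python3 -m handwheel '[[0,0.001,0,0,0,0],[0,0.002,0,0,0,0],[0,0.002,0,0,0,0],[0,0.002,0,0,0,0]]'|grep -E "pos|wrist"
python3 - <<'E'
from h import *
for i in range(6):
    im,d,c=grab("wrist");s=robot.get_state();print(s["tool_pos"][1].round(4),s["wrist_force"].round(1))
cv2.imwrite("pics/w5.png",im[...,::-1])
E
```

```text
tool_pos: [0.501, -0.05, 0.112]
wrist_force: [0.8, -9.8, 4.8]
tool_pos: [0.5009, -0.0485, 0.112]
wrist_force: [0.9, -12.1, 4.6]
-0.0485 [  1.6 -12.1   5.2]
-0.0485 [  1.2 -12.5   4.5]
-0.0485 [  1.2 -11.7   6.1]
-0.0485 [ -0.2 -11.6   4.3]
-0.0485 [  0.2 -12.3   4.4]
-0.0485 [  1.5 -11.3   5.6]
```

View pics/w5.png

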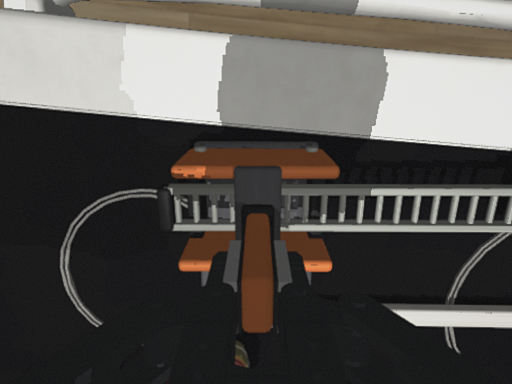

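The jaw is out of view now; the paddle is still held at (258,270). The force slope is 1.5 N/mm, which matches the pad spring, so the pad is pressed about 4.4 mm. About 2.6 mm more is needed, to roughly -15.8 N.

```bash
python3 -m handwheel '[[0,0.001,0,0,0,0],[0,0.002,0,0,0,0],[0,0.0033,0,0,0,0],[0,0.0033,0,0,0,0],[0,0.0033,0,0,0,0]]'|grep -E "pos|wrist"
python3 - <<'E'
from h import *
F=[]
for i in range(6):
    im,d,c=grab(["wrist","scene","side"][i%3]);s=robot.get_state();F.append(s["wrist_force"])
    if i==4: S=im,d,c
    if i==5: D=im,d,c
print(s["time"],s["tool_pos"].round(4),np.mean(F,0))
for n,(im,d,c) in dict(scene=S,side=D).items():
    P=cloud(d,c);X,Y,Z=P[...,0],P[...,1],P[...,2];hsv=cv2.cvtColor(im,cv2.COLOR_RGB2HSV)
    m=(d>0)&(Z>.078)&(Z<.096)&(np.hypot(X-.477,Y-.228)<.09)&(hsv[...,1]<70);q=P[m][:,:2].astype(np.float32);print(n,"lid",len(q),cv2.minEnclosingCircle(q) if len(q) else 0)
im=np.vstack([cv2.resize(a[y:y+h,x:x+w],(600,290)) for (a,_,_),(x,y,w,h) in ((S,(120,140,150,90)),(D,(170,180,160,140)))])
cv2.imwrite("pics/f.png",im[...,::-1])
E
```

```text
tool_pos: [0.5007, -0.0459, 0.1121]
wrist_force: [1.1, -14.6, 3.9]
20.0 [ 0.5007 -0.0459  0.1121] [  0.94210441 -14.95973565   4.53343434]
scene lid 486 ((0.47418496012687683, 0.2223176211118698), 0.06675209850072861)
side lid 1503 ((0.4753286838531494, 0.22831059992313385), 0.06798190623521805)
```

View pics/f.png

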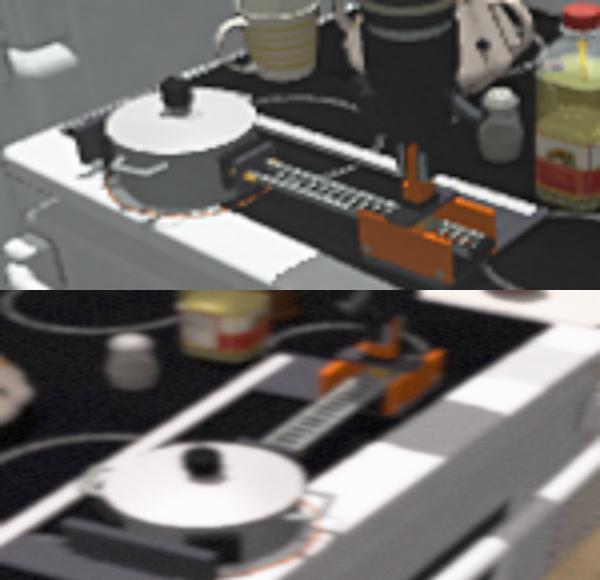

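The pan stands on the ring in the V stop (top view: pan at (180,140), pad touching it at (240,165)). The pad is pressed about 6.5 to 7 mm and the trigger is held, so I'm handing in.

```bash
python3 -c "
from plant import robot
print(robot.close_job())"
```

```text
the job is handed in; nothing more can be done
None
```

The job is handed in: the pan stands on the orange ring against the V stop, the spring pad is pressed in about 6.5 to 7 mm of its 14 mm, and the arm is still holding the trigger.

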